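# Close the ink tins, lightest colour first

### The arm

A 6-joint arm with a two-finger parallel gripper is mounted at the origin on the work surface. World frame = base frame: x ahead of the robot, y to its left, z up, the work surface at z = 0. Lengths are in mm, angles in rad, forces in N, time in s.
With the tool pointing down it reaches from about 300 to 750 mm from the base axis. Payload 8.5 kg.
Tool frame: the origin (TCP) lies at the very end of the fingers, on their centre line; the grasp point (between the pads) lies 19 mm behind it; z points along the fingers, y is the line along which they close (so a half turn about z gives the same grasp; the last joint's range is limited). The gripper opens to 85 mm and grips with 20 to 120 N. Pads are 22 mm wide; open, the fingers measure 114 mm over their backs; the gripper's body (76 mm by 85 mm) begins 54 mm behind the grasp point. The pads swing forward as they close: fully open they stand 13 mm farther back than shut.
Start: joints at [1.119, 0.381, 1.297, -0, 1.464, -0.215], TCP at [129.018, 534.635, 198.822] pointing down, gripper open.
Joint ranges: [-3.11, 3.11], [-0.89, 2.33], [0.22, 2.48], [-1.42, 4.56], [0.17, 2.85], [-2.88, 2.88]. Speed limits (rad/s): [2.39, 2.39, 3.14, 3.14, 3.14, 3.14].

### API

Orientations are given as a unit quaternion [x, y, z, w].
In Python, from rig import read_state, read_camera, camera_params, hand_in gives the robot as it stands.
- The arm moves only by the shell command python3 -m pendant 'ROWS' [FORCE]. ROWS is JSON, a list that holds one entry, the list of rows, each a list of 7 numbers: the shift along the world's x, y, z in m, then the turn, a rotation vector about the world's x, y, z in rad, then the closure, from 0 (fully open) to 1 (shut). A call has exactly 5 rows; each row is the pose to reach, as a shift and turn from the pose commanded when the call began; what a row does not reach only later rows make up. A row lasts 1/8 s, in which the tool goes at most 62.5 mm and 10.7 degrees, less where a joint would pass 70% of its speed; a pose out of reach is approached as far as the arm can. A call with a gripper value outside its range is refused whole. The fingers move at their own pace and stop on an object; FORCE is the grip in N (left out, the last holds). Time passes only in rows, so rows that repeat a pose let the fingers close, or fill a call up. It gives the time, the measured TCP pose, the force, the opening and the grip force at its end, in the units of the state.
- read_state(): the state, without advancing time (a new reading comes with each control period).
- read_camera(name): name is "scene" or "top" or "wrist"; returns the picture (400x640x3 uint8, blue, green, red); there is no depth.
- camera_params(name): a dict with "fx", "fy", "cx", "cy" (pixels), "R" (3x3) and "t" (3): a world point X has camera coordinates R X + t. Camera axes: x right, y down, z forward; pixel columns grow to the right and rows downward; lengths in mm; the calibration is good to about 2 mm. A picture is of the moment at which its call begins: read the wrist's pose just before it. camera_params takes no time and is no camera call; for the wrist camera it gives the pose at the moment of the call.
- hand_in(): hands the job in; it is judged then, once.
The state is a dict: "time": time; "qpos": joint angles; "qd": joint speeds; "joint_efforts": joint torques, N m; "tool_pos": TCP position; "tool_rot": TCP orientation; "wrist_force": force on the tool from outside, world axes, zero at the start; "ft_torque": the same for the moment, N m; "opening": finger opening in mm; "finger_force": force on a finger pad.
Only numpy, scipy, OpenCV 4.12 (cv2) and the standard library are available. Lean on these libraries where they do the work, as an engineer would, in place of code of your own. Each camera call takes 0.05 s, during which the arm holds its last target. There are 200 camera calls.

### The job

Close three ink tins by tapping their lids down with the fingertips, lightest colour first so that no dark ink is carried over: first yellow, then red, then blue, each gently but until the lid is fully home. Only press on the lids: do not pick up, shove or tip any tin. Leave the white tin's lid up, as it is still in use, and leave everything else on the bench where it is.

Things in the scene. Friction and masses are not known exactly. Their poses are not given: they have to be found in the camera images.
- yellow_tin: round grey ink tin with a yellow band and a yellow lid, 80 mm diameter, metal rim at 70 mm, about 0.6 kg, standing loose on the bench. Origin: centre of its underside, z up
- yellow_lid_top (a point): centre of the flat top of the yellow lid (80 mm raised crown on an 87 mm skirt, 15 mm deep in all; the crown is springy and dips about 1 mm for each 2.5 N, at most 5.5 mm), about 85 mm above the bench with the lid right up, 76 mm with the lid home
- yellow_lid (a joint): how far the yellow lid has been pushed down over its rim, m: 0 stands 9 mm proud, 0.009 is fully home, on a stop. It slides straight down against about 3 N of steady friction and stays where it is left, without springing back
- red_tin: round grey ink tin with a red band and a red lid, 80 mm diameter, metal rim at 56 mm, about 0.6 kg, standing loose on the bench. Origin: centre of its underside, z up
- red_lid_top (a point): centre of the flat top of the red lid (80 mm raised crown on an 87 mm skirt, 15 mm deep in all; the crown is springy and dips about 1 mm for each 2.5 N, at most 5.5 mm), about 71 mm above the bench with the lid right up, 62 mm with the lid home
- red_lid (a joint): how far the red lid has been pushed down over its rim, m: 0 stands 9 mm proud, 0.009 is fully home, on a stop. It slides straight down against about 3 N of steady friction and stays where it is left, without springing back
- blue_tin: round grey ink tin with a blue band and a blue lid, 80 mm diameter, metal rim at 88 mm, about 0.6 kg, standing loose on the bench. Origin: centre of its underside, z up
- blue_lid_top (a point): centre of the flat top of the blue lid (80 mm raised crown on an 87 mm skirt, 15 mm deep in all; the crown is springy and dips about 1 mm for each 2.5 N, at most 5.5 mm), about 103 mm above the bench with the lid right up, 94 mm with the lid home
- blue_lid (a joint): how far the blue lid has been pushed down over its rim, m: 0 stands 9 mm proud, 0.009 is fully home, on a stop. It slides straight down against about 3 N of steady friction and stays where it is left, without springing back
- white_tin: round grey ink tin with a white band and a white lid, 80 mm diameter, metal rim at 70 mm, about 0.6 kg, standing loose on the bench; it is still in use, its lid stays up. Origin: centre of its underside, z up
- white_lid_top (a point): centre of the flat top of the white lid (80 mm raised crown on an 87 mm skirt, 15 mm deep in all; the crown is springy and dips about 1 mm for each 2.5 N, at most 5.5 mm), about 85 mm above the bench with the lid right up, 76 mm with the lid home
- white_lid (a joint): how far the white lid has been pushed down over its rim, m: 0 stands 9 mm proud, 0.009 is fully home, on a stop. It slides straight down against about 3 N of steady friction and stays where it is left, without springing back
- ink_knife: flat ink knife (spatula) 230 mm long, wooden handle and 65 mm wide steel blade, lying on the bench, loose; origin at mid-length on its underside, x along it towards the blade
- wedge: yellow plastic stepped wedge, 100 x 45 x 26 mm, lying loose; origin centre of underside
- sample_jar: small amber jar with black cap, 54 mm diameter, 60 mm tall, loose; origin centre of underside
- wash_bottle: clear bottle with red cap, 64 mm diameter, 135 mm tall, loose; origin centre of underside
- scraper: orange plastic scraper, about 205 mm long, blade 60 mm wide, 14 mm thick, lying loose; origin near mid-length on its underside, x along it towards the blade
Not all that is in view belongs to the job. What is shaped like the yellow_tin but brown or pink is not meant.

How it is judged:
By the outcome, as a careful person would: the job done as asked, in the order asked, and still so for the second after the job is handed in, with the robot touching nothing.
It also fails if it takes over 51 s, if anything falls off the work surface, if the arm or the gripper's body presses on something with over 40 N, if the wrist force passes 120 N, or if a joint passes its speed limit or range.

## Working session

There is one attempt and no reset: what is moved stays moved. The work goes in short steps, Python scripts to look and compute and a shell command to move; the robot and the scene stay as the last step left them, time stands still between calls to the robot, and variables do not carry over. Pictures are saved under pics/ and viewed, at most 10 in all, crops included, and the job is handed in when it is done.

```bash
mkdir -p pics; python3 - <<'E'
from rig import *
import cv2
s=read_state();print(s)
for n in("scene","top"):
    cv2.imwrite(f"pics/{n}.png",read_camera(n));print(n,camera_params(n))
E
```

```text
{'time': 0.0, 'qpos': array([ 1.11870262e+00,  3.81199064e-01,  1.29826654e+00,  1.29331057e-06,
        1.46360216e+00, -2.15293587e-01]), 'qd': array([ 0.00076705, -0.00126751, -0.00165133, -0.00092167,  0.00027541,
       -0.00034952]), 'joint_efforts': array([-2.12554609e-03, -4.48462808e+01, -2.31286311e+01, -2.72622983e-04,
        4.63146600e-03,  3.68149031e-06]), 'tool_pos': array([128.87148687, 534.33625213, 198.20822091]), 'tool_rot': array([ 1.18123659e-01,  9.92998619e-01, -6.96663220e-04, -2.42183686e-04]), 'wrist_force': array([0.30710328, 0.08562414, 0.0887727 ]), 'ft_torque': array([-0.01460734, -0.01785289, -0.00890788]), 'finger_force': 0.0, 'opening': 85.27988825519166}
scene {'fx': 405.829807190458, 'fy': 405.829807190458, 'cx': 326.43413727989525, 'cy': 198.27411555374027, 'R': array([[-0.32837486,  0.94445662,  0.01310139],
       [ 0.70889613,  0.25559264, -0.65737256],
       [-0.62420849, -0.20657709, -0.75345184]]), 't': array([ 245.24110466, -311.98043307, 1583.01912617])}
top {'fx': 397.2956173058097, 'fy': 397.2956173058097, 'cx': 325.67236539472486, 'cy': 205.22936683803982, 'R': array([[-0.02007461, -0.99973115, -0.01160372],
       [-0.98071407,  0.02194693, -0.19421187],
       [ 0.19441432,  0.0074812 , -0.98089097]]), 't': array([ -30.89852415,  549.4435267 , 1060.83566052])}
```

View pics/scene.png

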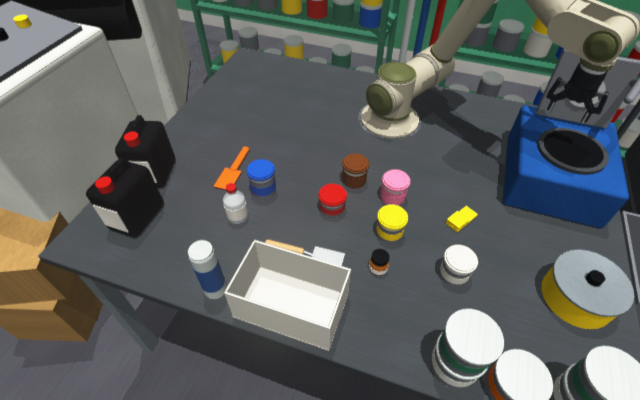

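View pics/top.png

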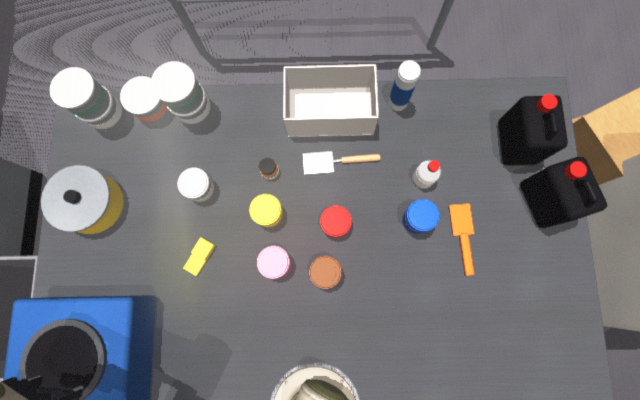

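In the top view, the lid-like candidates are yellow (266,210), red (336,222), blue (422,215), white (195,184), pink (274,262) and brown (325,272). The first three match the yellow, red and blue descriptions. Pink and brown are decoys, and the yellow wedge at (199,257) isn't round. I'll measure and confirm with a crop.

```bash
cat > h.py <<'E'
import numpy as np,cv2
from rig import *
HUE={'yellow':(22,35),'red':(175,5),'blue':(105,125)}
TOP={'yellow':85,'red':71,'blue':103}
def mask(im,c):
    h,s,v=cv2.split(cv2.cvtColor(im,cv2.COLOR_BGR2HSV));a,b=HUE[c]
    m=((h>=a)&(h<=b)) if a<b else ((h>=a)|(h<=b))
    return (m&(s>150)&(v>90)).astype(np.uint8)*255
def ray(p,uv,z):
    d=p['R'].T@np.array([(uv[0]-p['cx'])/p['fx'],(uv[1]-p['cy'])/p['fy'],1]);o=-p['R'].T@p['t']
    return o+d*(z-o[2])/d[2]
def rayplane(p,ct,z): return np.array([ray(p,q,z)[:2] for q in ct.reshape(-1,2).astype(float)],np.float32)
def blob(im,c,near):
    cs,_=cv2.findContours(mask(im,c),0,cv2.CHAIN_APPROX_NONE)
    cs=[k for k in cs if cv2.contourArea(k)>100]
    return min(cs,key=lambda k:np.hypot(*(np.array(cv2.minEnclosingCircle(k)[0])-near)))
E
python3 - <<'E'
from h import *
N={'top':{'yellow':(266,210),'red':(336,222),'blue':(422,215)},'scene':{'yellow':(392,218),'red':(332,195),'blue':(262,170)}}
for n in N:
    im=cv2.imread(f'pics/{n}.png');p=camera_params(n)
    for c,q in N[n].items():
        k=blob(im,c,q);w=rayplane(p,k,TOP[c]);(x,y),r=cv2.minEnclosingCircle(w)
        print(n,c,cv2.boundingRect(k),np.round((x,y,r),1), 'far/near', w.min(0).round(),w.max(0).round())
        cv2.drawContours(im,[k],-1,(0,255,0),1) if 0 else None
    if n=='top': cv2.imwrite('pics/crop.png',cv2.resize(im[160:300,160:460],None,fx=2.6,fy=2.6,interpolation=2))
E
```

```text
top yellow (80, 207, 41, 26) [515.4 572.2  59.7] far/near [483. 520.] [551. 624.]
top red (320, 206, 32, 31) [500.9 -68.6  43.3] far/near [ 459. -111.] [543. -26.]
top blue (405, 199, 34, 34) [ 506.4 -298.1   45.3] far/near [ 461. -342.] [ 550. -254.]
scene yellow (377, 204, 31, 26) [545.6 127.1  46.1] far/near [500.  84.] [592. 170.]
scene red (318, 184, 29, 23) [512.6 -63.7  45.7] far/near [ 467. -106.] [557. -22.]
scene blue (247, 159, 28, 22) [ 516.7 -296.8   46.4] far/near [ 472. -340.] [ 562. -253.]
```

View pics/crop.png

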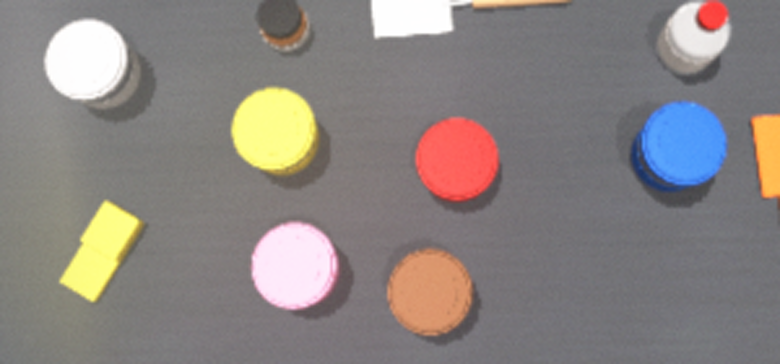

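The crop confirms the yellow lid at (275,130), red at (457,159) and blue at (682,145), with pink and brown as decoys below them. I'll move above yellow with the fingers closed.

```bash
python3 -c "
from h import *
p=camera_params('top')
for uv,z in(((265.5,209.7),85),((335.8,221.2),71),((422.3,215.2),103)): print(ray(p,uv,z))"
python3 -m pendant '[[[0.04,-0.04,0.02,0,0,0,1],[0.08,-0.08,0.02,0,0,0,1],[0.12,-0.12,0.02,0,0,0,1],[0.16,-0.16,0.02,0,0,0,1],[0.2,-0.2,0.02,0,0,0,1]]]' 20
python3 -m pendant '[[[0.04,-0.04,0,0,0,0,1],[0.08,-0.08,0,0,0,0,1],[0.12,-0.12,0,0,0,0,1],[0.16,-0.16,0,0,0,0,1],[0.2,-0.205,0,0,0,0,1]]]'
```

```text
[533.71463234 121.32745394  85.        ]
[500.0413955  -69.51102692  71.        ]
[ 506.13455903 -299.15962673  103.        ]
time: 0.72
tool_pos: [329.9, 333.1, 218.7]
tool_rot: [0.118, 0.993, -0.0, -0.0]
wrist_force: [0.6, 1.0, 1.0]
opening: 0.0
finger_force: 0.0
time: 1.35
tool_pos: [530.0, 128.2, 218.5]
tool_rot: [0.118, 0.993, 0.0, -0.0]
wrist_force: [0.8, 2.6, 0.7]
opening: -0.2
finger_force: 0.0
```

```bash
python3 - <<'E'
from h import *
p=camera_params('wrist');im=read_camera('wrist');cv2.imwrite('pics/w1.png',im)
cs,_=cv2.findContours(mask(im,'yellow'),0,cv2.CHAIN_APPROX_NONE)
for k in cs:
    if cv2.contourArea(k)>300:print(cv2.boundingRect(k),cv2.minEnclosingCircle(rayplane(p,k,85)))
print(read_state()['tool_pos'],read_state()['wrist_force'])
E
```

```text
(278, 144, 78, 78) ((535.5516967773438, 125.3763198852539), 44.30436706542969)
(420, 0, 72, 87) ((426.92254638671875, 287.9488525390625), 43.61316680908203)
[534.07614378 122.91054693 217.76994438] [ 0.83549045 -6.04535193 -0.73634269]
```

View pics/w1.png

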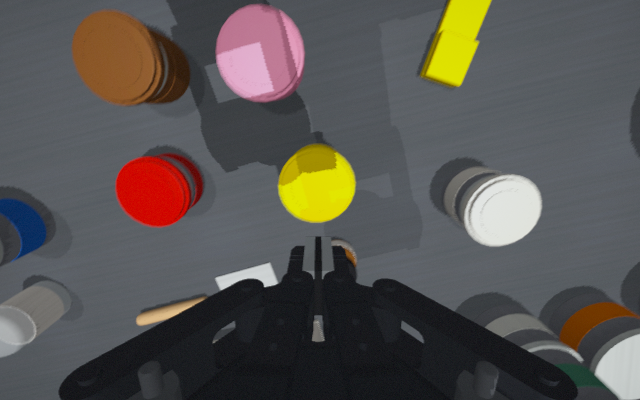

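The wrist view shows the yellow lid at (317,183) with the shut fingertips near (318,240). The TCP is already about over its centre at (534,123), so I'll descend.

```bash
python3 -m pendant '[[[0,0,-0.04,0,0,0,1],[0,0,-0.08,0,0,0,1],[0,0,-0.11,0,0,0,1],[0,0,-0.12,0,0,0,1],[0,0,-0.12,0,0,0,1]]]'
python3 -m pendant '[[[0,0,-0.003,0,0,0,1],[0,0,-0.006,0,0,0,1],[0,0,-0.009,0,0,0,1],[0,0,-0.012,0,0,0,1],[0,0,-0.014,0,0,0,1]]]'
```

```text
time: 2.02
tool_pos: [529.1, 129.7, 98.9]
tool_rot: [0.118, 0.993, -0.0, -0.0]
wrist_force: [-0.5, -0.3, 0.5]
opening: 0.2
finger_force: 0.0
time: 2.65
tool_pos: [529.0, 129.6, 84.6]
tool_rot: [0.118, 0.993, -0.0, -0.0]
wrist_force: [-0.3, -0.5, -0.6]
opening: 0.4
finger_force: 0.0
```

The arm settled at (529,130), about 8 mm off the lid centre, and hasn't touched it yet. I'll lift slightly, recentre, and press.

```bash
python3 -m pendant '[[[0,0,0.006,0,0,0,1],[0.006,-0.006,0.006,0,0,0,1],[0.006,-0.006,0.002,0,0,0,1],[0.006,-0.006,0,0,0,0,1],[0.006,-0.006,-0.002,0,0,0,1]]]'
python3 -m pendant '[[[0,0,-0.001,0,0,0,1],[0,0,-0.002,0,0,0,1],[0,0,-0.003,0,0,0,1],[0,0,-0.004,0,0,0,1],[0,0,-0.004,0,0,0,1]]]'
```

```text
time: 3.28
tool_pos: [534.9, 123.7, 82.5]
tool_rot: [0.118, 0.993, -0.0, -0.0]
wrist_force: [0.0, -0.0, -0.2]
opening: -0.2
finger_force: 0.0
time: 3.9
tool_pos: [535.0, 123.6, 78.8]
tool_rot: [0.118, 0.993, -0.0, -0.0]
wrist_force: [0.1, -0.5, 0.3]
opening: 0.0
finger_force: 0.0
```

```bash
python3 -m pendant '[[[0,0,-0.001,0,0,0,1],[0,0,-0.002,0,0,0,1],[0,0,-0.003,0,0,0,1],[0,0,-0.003,0,0,0,1],[0,0,-0.003,0,0,0,1]]]'; python3 - <<'E'
from h import *
cv2.imwrite('pics/s2.png',cv2.resize(read_camera('scene')[120:270,300:500],None,fx=4,fy=4,interpolation=2))
E
```

```text
time: 4.53
tool_pos: [535.1, 123.6, 75.8]
tool_rot: [0.118, 0.993, -0.0, 0.0]
wrist_force: [-0.0, -0.6, -0.1]
opening: 0.1
finger_force: 0.0
```

View pics/s2.png

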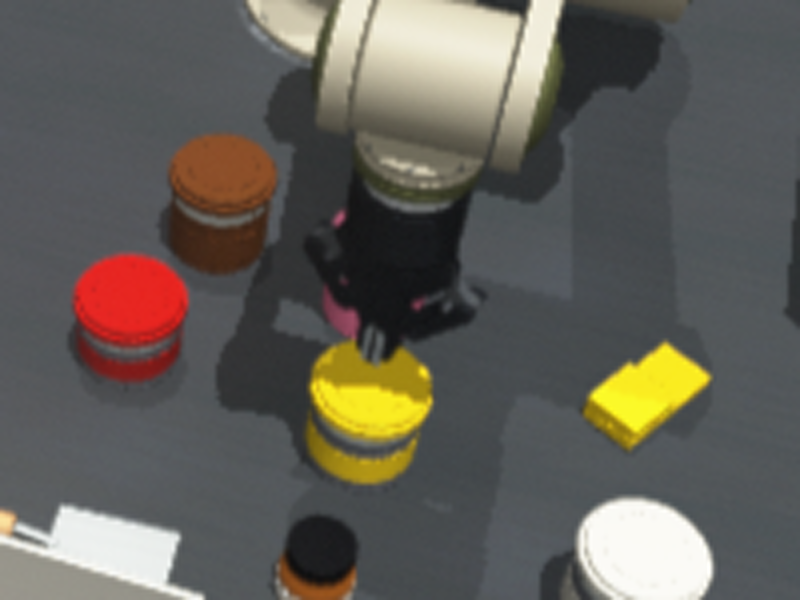

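The picture shows the fingertips around crop (373,355), at the rear of the yellow lid (372,385), so either the TCP is higher than reported or further back. I'll check by projection.

```bash
python3 - <<'E'
from h import *
p=camera_params('scene')
def pr(X): c=p['R']@np.array(X)+p['t'];return np.round([p['fx']*c[0]/c[2]+p['cx'],p['fy']*c[1]/c[2]+p['cy']],1)
print('tcp',pr([535,123.6,75.8]),'tip seen',373/4+300,355/4+120,'lid',pr([534,122,85]),pr([534,122,76]))
for k in range(5): print(read_state()['tool_pos'],read_state()['wrist_force'],read_state()['qpos'])
for z in (76,85,95,105):print(z,ray(p,(393.2,208.7),z))
im=read_camera('scene');k=blob(im,'yellow',(392,218));print(cv2.boundingRect(k))
E
```

```text
tcp [391.6 215.3] tip seen 393.25 208.75 lid [391.6 212.9] [391.1 214.9]
[535.04844592 123.63514365  75.85843582] [-0.23668118 -0.0687372  -0.15903985] [ 1.14434035e-02  4.99016823e-01  1.48730947e+00  1.66106382e-05
  1.15518710e+00 -1.32252114e+00]
[535.04844592 123.63514365  75.85843582] [-0.23668118 -0.0687372  -0.15903985] [ 1.14434035e-02  4.99016823e-01  1.48730947e+00  1.66106382e-05
  1.15518710e+00 -1.32252114e+00]
[535.04844592 123.63514365  75.85843582] [-0.23668118 -0.0687372  -0.15903985] [ 1.14434035e-02  4.99016823e-01  1.48730947e+00  1.66106382e-05
  1.15518710e+00 -1.32252114e+00]
[535.04844592 123.63514365  75.85843582] [-0.23668118 -0.0687372  -0.15903985] [ 1.14434035e-02  4.99016823e-01  1.48730947e+00  1.66106382e-05
  1.15518710e+00 -1.32252114e+00]
[535.04844592 123.63514365  75.85843582] [-0.23668118 -0.0687372  -0.15903985] [ 1.14434035e-02  4.99016823e-01  1.48730947e+00  1.66106382e-05
  1.15518710e+00 -1.32252114e+00]
76 [509.31007321 122.35583179  76.        ]
85 [517.04282415 122.87873468  85.        ]
95 [525.63476964 123.45973789  95.        ]
105 [534.22671513 124.04074109 105.        ]
(377, 205, 31, 25)
```

```bash
python3 - <<'E'
from h import *
X=read_state()['tool_pos']
def pr(p,X): c=p['R']@np.array(X)+p['t'];return np.array([p['fx']*c[0]/c[2]+p['cx'],p['fy']*c[1]/c[2]+p['cy']])
ims=[]
p=camera_params('wrist');w=read_camera('wrist')
for dz in(0,10,20,30):print('wrist tcp',dz,pr(p,X+[0,0,dz]).round())
k=max(cv2.findContours(mask(w,'yellow'),0,cv2.CHAIN_APPROX_NONE)[0],key=cv2.contourArea)
for z in(76,85):print(z,cv2.boundingRect(k),cv2.minEnclosingCircle(rayplane(p,k,z)))
ims.append(w[100:400,120:520])
s=read_camera('scene');q=pr(camera_params('scene'),X);cv2.circle(s,tuple(int(v) for v in q),1,(255,0,255),-1)
ims.append(cv2.resize(s[185:245,353:433],(400,300),interpolation=2))
cv2.imwrite('pics/w2.png',np.hstack(ims))
E
```

```text
wrist tcp 0 [317. 226.]
wrist tcp 10 [317. 232.]
wrist tcp 20 [317. 239.]
wrist tcp 30 [317. 247.]
76 (256, 155, 133, 125) ((535.4934692382812, 127.40837097167969), 46.321102142333984)
85 (256, 155, 133, 125) ((531.8345336914062, 128.11524963378906), 43.935516357421875)
```

View pics/w2.png

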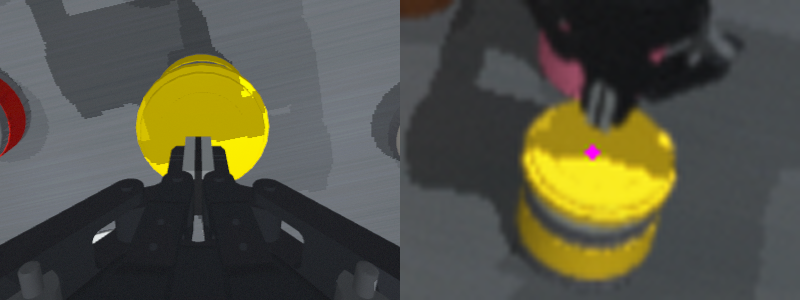

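Both views agree laterally, but the real fingertips (wrist px (318,237), scene crop (600,125)) sit roughly 20 mm above the reported TCP. The tips are centred and still clear of the lid. I'll go down by force, in small steps.

```bash
python3 -m pendant '[[[0,0,-0.002,0,0,0,1],[0,0,-0.004,0,0,0,1],[0,0,-0.006,0,0,0,1],[0,0,-0.008,0,0,0,1],[0,0,-0.009,0,0,0,1]]]'
```

```text
time: 5.35
tool_pos: [535.0, 123.6, 66.7]
tool_rot: [0.118, 0.993, -0.0, -0.0]
wrist_force: [-0.0, -0.2, 0.3]
opening: -0.0
finger_force: 0.0
```

```bash
python3 -m pendant '[[[0,0,-0.001,0,0,0,1],[0,0,-0.002,0,0,0,1],[0,0,-0.003,0,0,0,1],[0,0,-0.004,0,0,0,1],[0,0,-0.004,0,0,0,1]]]'
```

```text
time: 5.98
tool_pos: [535.0, 123.6, 62.7]
tool_rot: [0.118, 0.993, -0.0, -0.0]
wrist_force: [0.4, -0.7, 0.0]
opening: -0.1
finger_force: 0.0
```

```bash
for i in 1 ; do python3 -m pendant '[[[0,0,-0.001,0,0,0,1],[0,0,-0.002,0,0,0,1],[0,0,-0.003,0,0,0,1],[0,0,-0.003,0,0,0,1],[0,0,-0.003,0,0,0,1]]]'; done; python3 - <<'E'
from h import *
s=read_state();p=camera_params('wrist');w=read_camera('wrist')
def pr(p,X): c=p['R']@np.array(X)+p['t'];return np.array([p['fx']*c[0]/c[2]+p['cx'],p['fy']*c[1]/c[2]+p['cy']])
k=max(cv2.findContours(mask(w,'yellow'),0,cv2.CHAIN_APPROX_NONE)[0],key=cv2.contourArea)
for z in(76,85):print(z,cv2.boundingRect(k),cv2.minEnclosingCircle(rayplane(p,k,z)))
sc=read_camera('scene')
cv2.imwrite('pics/w3.png',np.hstack([w[100:400,120:520],cv2.resize(sc[185:245,353:433],(400,300),interpolation=2)]))
E
```

```text
time: 6.6
tool_pos: [535.0, 123.7, 59.8]
tool_rot: [0.118, 0.993, -0.0, 0.0]
wrist_force: [-0.2, -0.4, 1.8]
opening: 0.0
finger_force: 0.0
76 (250, 158, 146, 129) ((534.8786010742188, 126.94529724121094), 46.48994445800781)
85 (250, 158, 146, 129) ((530.885498046875, 127.74980163574219), 43.853981018066406)
```

View pics/w3.png

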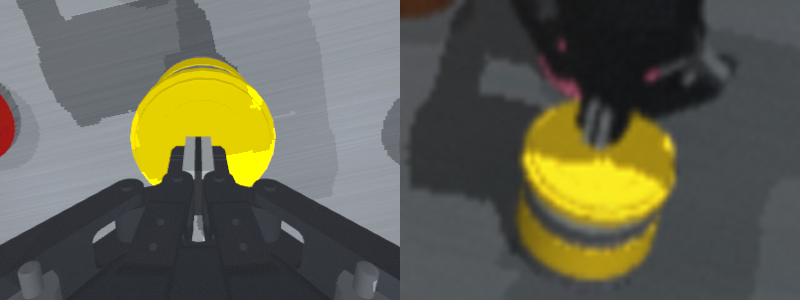

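Contact has begun: 1.8 N, with the tips at the lid's centre (scene crop (598,150)). Reported z is therefore about 24–25 mm below the true tip. I'll press on.

```bash
python3 -m pendant '[[[0,0,-0.001,0,0,0,1],[0,0,-0.002,0,0,0,1],[0,0,-0.003,0,0,0,1],[0,0,-0.003,0,0,0,1],[0,0,-0.003,0,0,0,1]]]'
```

```text
time: 7.32
tool_pos: [535.0, 123.6, 56.8]
tool_rot: [0.118, 0.993, 0.0, 0.0]
wrist_force: [0.3, 0.1, 1.0]
opening: 0.1
finger_force: 0.0
```

```bash
python3 -m pendant '[[[0,0,-0.001,0,0,0,1],[0,0,-0.002,0,0,0,1],[0,0,-0.003,0,0,0,1],[0,0,-0.004,0,0,0,1],[0,0,-0.004,0,0,0,1]]]'
```

```text
time: 7.95
tool_pos: [534.9, 123.6, 52.7]
tool_rot: [0.118, 0.993, -0.0, -0.0]
wrist_force: [0.4, -0.3, -0.4]
opening: 0.2
finger_force: 0.0
```

```bash
python3 -m pendant '[[[0,0,-0.001,0,0,0,1],[0,0,-0.002,0,0,0,1],[0,0,-0.003,0,0,0,1],[0,0,-0.003,0,0,0,1],[0,0,-0.003,0,0,0,1]]]'
```

```text
time: 8.57
tool_pos: [535.0, 123.6, 49.9]
tool_rot: [0.118, 0.993, 0.0, 0.0]
wrist_force: [-0.6, -0.3, 2.6]
opening: -0.1
finger_force: 1.1
```

```bash
python3 -m pendant '[[[0,0,-0.001,0,0,0,1],[0,0,-0.002,0,0,0,1],[0,0,-0.002,0,0,0,1],[0,0,-0.002,0,0,0,1],[0,0,-0.002,0,0,0,1]]]'
```

```text
time: 9.2
tool_pos: [535.0, 123.6, 47.8]
tool_rot: [0.118, 0.993, 0.0, 0.0]
wrist_force: [-0.6, -0.3, 1.6]
opening: -0.2
finger_force: 1.1
```

```bash
python3 -m pendant '[[[0,0,-0.001,0,0,0,1],[0,0,-0.002,0,0,0,1],[0,0,-0.002,0,0,0,1],[0,0,-0.002,0,0,0,1],[0,0,-0.002,0,0,0,1]]]'
```

```text
time: 9.82
tool_pos: [535.0, 123.6, 45.8]
tool_rot: [0.118, 0.993, 0.0, 0.0]
wrist_force: [-0.5, 0.3, 1.9]
opening: -0.0
finger_force: 1.0
```

```bash
python3 -m pendant '[[[0,0,-0.001,0,0,0,1],[0,0,-0.002,0,0,0,1],[0,0,-0.002,0,0,0,1],[0,0,-0.002,0,0,0,1],[0,0,-0.002,0,0,0,1]]]'
```

```text
time: 10.45
tool_pos: [535.0, 123.6, 43.8]
tool_rot: [0.118, 0.993, -0.0, 0.0]
wrist_force: [0.5, -0.4, 3.3]
opening: -0.3
finger_force: 1.1
```

```bash
python3 -m pendant '[[[0,0,-0.001,0,0,0,1],[0,0,-0.002,0,0,0,1],[0,0,-0.002,0,0,0,1],[0,0,-0.002,0,0,0,1],[0,0,-0.002,0,0,0,1]]]'; python3 - <<'E'
from h import *
im=read_camera('scene');k=blob(im,'yellow',(392,218));print(cv2.boundingRect(k),read_state()['wrist_force'],camera_params('scene')['t'])
cv2.imwrite('pics/s4.png',cv2.resize(im[185:245,353:433],(800,600),interpolation=2))
E
```

```text
time: 11.08
tool_pos: [535.0, 123.6, 41.9]
tool_rot: [0.118, 0.993, 0.0, 0.0]
wrist_force: [-0.9, 0.2, 3.8]
opening: 0.1
finger_force: 2.0
(377, 207, 31, 34) [-0.85270173 -0.94944513  4.45838056] [ 245.24110466 -311.98043307 1583.01912617]
```

View pics/s4.png

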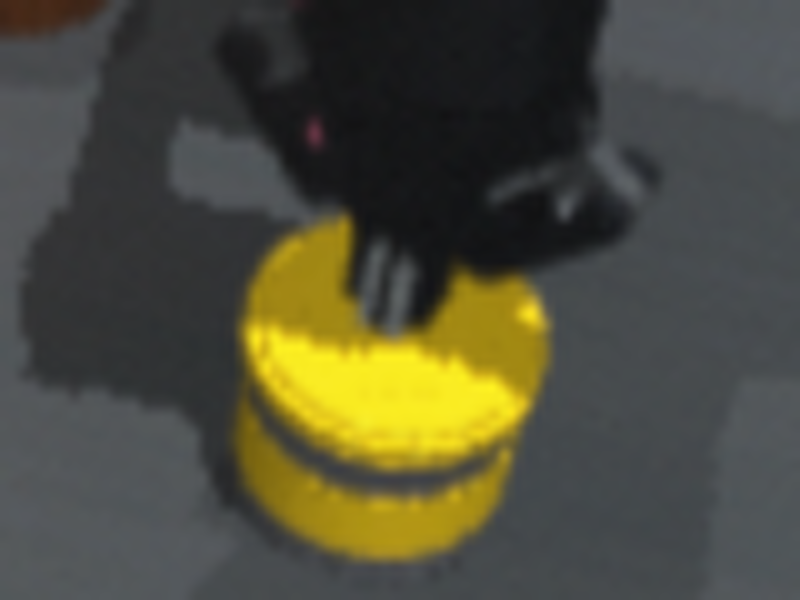

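The grey gap has closed to a thin line and the force is starting to rise (4.5 N). I'll press a little further to confirm the stop.

```bash
python3 -m pendant '[[[0,0,-0.001,0,0,0,1],[0,0,-0.002,0,0,0,1],[0,0,-0.002,0,0,0,1],[0,0,-0.002,0,0,0,1],[0,0,-0.002,0,0,0,1]]]'
```

```text
time: 11.75
tool_pos: [535.1, 123.6, 40.2]
tool_rot: [0.118, 0.993, -0.0, 0.0]
wrist_force: [-1.8, -0.5, 7.1]
opening: -0.4
finger_force: 4.0
```

Yellow is home: the stop is stiff, and 7 N matches a crown dip of about 3 mm. The reported z is 33 mm below the true tip. I'll lift and move above red at about (501,-68).

```bash
python3 -m pendant '[[[0,0,0.03,0,0,0,1],[0,0,0.06,0,0,0,1],[-0.01,-0.05,0.06,0,0,0,1],[-0.02,-0.10,0.06,0,0,0,1],[-0.034,-0.15,0.06,0,0,0,1]]]'
python3 -m pendant '[[[0,-0.042,0,0,0,0,1],[0,-0.042,0,0,0,0,1],[0,-0.042,0,0,0,0,1],[0,-0.042,0,0,0,0,1],[0,-0.042,0,0,0,0,1]]]'
python3 - <<'E'
from h import *
s=read_state();p=camera_params('wrist');w=read_camera('wrist')
k=max(cv2.findContours(mask(w,'red'),0,cv2.CHAIN_APPROX_NONE)[0],key=cv2.contourArea)
print(s['tool_pos'],cv2.boundingRect(k),cv2.minEnclosingCircle(rayplane(p,k,71)))
E
```

```text
time: 12.38
tool_pos: [500.5, -27.7, 99.4]
tool_rot: [0.118, 0.993, 0.0, -0.0]
wrist_force: [0.3, 0.2, 0.6]
opening: 0.1
finger_force: 0.0
time: 13.0
tool_pos: [501.0, -67.5, 99.8]
tool_rot: [0.117, 0.993, 0.0, -0.0]
wrist_force: [-0.3, 0.3, 0.2]
opening: -0.0
finger_force: 0.0
[501.01327884 -67.53118948  99.76635489] (264, 151, 110, 103) ((499.3380126953125, -66.12055969238281), 43.145023345947266)
```

```bash
python3 -m pendant '[[[0,0,-0.02,0,0,0,1],[0,0,-0.04,0,0,0,1],[0,0,-0.05,0,0,0,1],[0,0,-0.056,0,0,0,1],[0,0,-0.057,0,0,0,1]]]'
```

```text
time: 13.68
tool_pos: [501.1, -68.3, 42.9]
tool_rot: [0.118, 0.993, -0.0, 0.0]
wrist_force: [0.9, 0.4, 0.3]
opening: 0.0
finger_force: 0.0
```

```bash
python3 -m pendant '[[[0,0,-0.0015,0,0,0,1],[0,0,-0.003,0,0,0,1],[0,0,-0.0045,0,0,0,1],[0,0,-0.006,0,0,0,1],[0,0,-0.007,0,0,0,1]]]'
```

```text
time: 14.3
tool_pos: [501.0, -68.4, 35.8]
tool_rot: [0.118, 0.993, -0.0, 0.0]
wrist_force: [-0.1, 0.1, 0.8]
opening: 0.1
finger_force: 0.6
```

```bash
python3 -m pendant '[[[0,0,-0.001,0,0,0,1],[0,0,-0.002,0,0,0,1],[0,0,-0.003,0,0,0,1],[0,0,-0.004,0,0,0,1],[0,0,-0.005,0,0,0,1]]]'
```

```text
time: 14.92
tool_pos: [501.0, -68.4, 30.8]
tool_rot: [0.118, 0.993, -0.0, 0.0]
wrist_force: [-1.4, -0.0, 2.5]
opening: -0.2
finger_force: 1.3
```

Contact came a little later than expected, so I'll continue to the stop.

```bash
python3 -m pendant '[[[0,0,-0.001,0,0,0,1],[0,0,-0.002,0,0,0,1],[0,0,-0.003,0,0,0,1],[0,0,-0.003,0,0,0,1],[0,0,-0.003,0,0,0,1]]]'
```

```text
time: 15.55
tool_pos: [501.0, -68.4, 27.9]
tool_rot: [0.118, 0.993, -0.0, 0.0]
wrist_force: [-0.9, 0.6, 4.9]
opening: 0.4
finger_force: 2.0
```

```bash
python3 -m pendant '[[[0,0,-0.001,0,0,0,1],[0,0,-0.002,0,0,0,1],[0,0,-0.002,0,0,0,1],[0,0,-0.002,0,0,0,1],[0,0,-0.002,0,0,0,1]]]'
```

```text
time: 16.18
tool_pos: [501.1, -68.4, 26.2]
tool_rot: [0.118, 0.993, -0.0, 0.0]
wrist_force: [-2.8, 0.7, 7.9]
opening: 0.2
finger_force: 4.1
```

Red is home as well (8 N, same slope). Next is blue at about (507,-297); I'll check the bottle clearance on the way.

```bash
python3 -m pendant '[[[0,0,0.04,0,0,0,1],[0,0,0.08,0,0,0,1],[0.002,-0.05,0.1,0,0,0,1],[0.004,-0.10,0.1,0,0,0,1],[0.006,-0.15,0.1,0,0,0,1]]]'
python3 -m pendant '[[[0,-0.04,0,0,0,0,1],[0,-0.079,0,0,0,0,1],[0,-0.079,0,0,0,0,1],[0,-0.079,0,0,0,0,1],[0,-0.079,0,0,0,0,1]]]'
python3 - <<'E'
from h import *
s=read_state();p=camera_params('wrist');w=read_camera('wrist')
k=max(cv2.findContours(mask(w,'blue'),0,cv2.CHAIN_APPROX_NONE)[0],key=cv2.contourArea)
print(s['tool_pos'],cv2.boundingRect(k),cv2.minEnclosingCircle(rayplane(p,k,103)))
print('bottle',ray(camera_params('top'),(433.5,166),135))
E
```

```text
time: 16.8
tool_pos: [507.1, -219.9, 125.8]
tool_rot: [0.118, 0.993, -0.0, 0.0]
wrist_force: [0.9, 0.7, -0.4]
opening: -0.2
finger_force: 0.0
time: 17.42
tool_pos: [507.1, -296.3, 125.8]
tool_rot: [0.118, 0.993, 0.0, -0.0]
wrist_force: [-0.0, -0.9, 0.7]
opening: -0.2
finger_force: 0.0
[ 507.13973278 -296.30762415  125.82253143] (255, 149, 115, 113) ((502.4867248535156, -302.2842712402344), 44.71919250488281)
bottle [ 631.72458778 -329.8740789   135.        ]
```

```bash
python3 -m pendant '[[[-0.002,-0.002,-0.02,0,0,0,1],[-0.002,-0.002,-0.04,0,0,0,1],[-0.002,-0.002,-0.046,0,0,0,1],[-0.002,-0.002,-0.050,0,0,0,1],[-0.002,-0.002,-0.051,0,0,0,1]]]'
```

```text
time: 18.1
tool_pos: [505.3, -299.4, 75.2]
tool_rot: [0.118, 0.993, -0.0, 0.0]
wrist_force: [-0.0, -0.6, -0.1]
opening: -0.3
finger_force: 0.0
```

```bash
python3 -m pendant '[[[0,0,-0.0015,0,0,0,1],[0,0,-0.003,0,0,0,1],[0,0,-0.0045,0,0,0,1],[0,0,-0.006,0,0,0,1],[0,0,-0.007,0,0,0,1]]]'
```

```text
time: 18.73
tool_pos: [505.1, -299.4, 68.0]
tool_rot: [0.118, 0.993, -0.0, 0.0]
wrist_force: [-0.1, 0.5, 2.4]
opening: 0.3
finger_force: 1.3
```

```bash
python3 -m pendant '[[[0,0,-0.001,0,0,0,1],[0,0,-0.002,0,0,0,1],[0,0,-0.003,0,0,0,1],[0,0,-0.004,0,0,0,1],[0,0,-0.005,0,0,0,1]]]'
```

```text
time: 19.35
tool_pos: [505.1, -299.4, 62.8]
tool_rot: [0.118, 0.993, -0.0, 0.0]
wrist_force: [-0.3, -0.0, 2.8]
opening: 0.3
finger_force: 1.3
```

```bash
python3 -m pendant '[[[0,0,-0.001,0,0,0,1],[0,0,-0.002,0,0,0,1],[0,0,-0.003,0,0,0,1],[0,0,-0.003,0,0,0,1],[0,0,-0.003,0,0,0,1]]]'
```

```text
time: 19.98
tool_pos: [505.1, -299.4, 60.0]
tool_rot: [0.118, 0.993, -0.0, 0.0]
wrist_force: [-0.2, 1.0, 3.9]
opening: -0.2
finger_force: 1.9
```

```bash
python3 -m pendant '[[[0,0,-0.001,0,0,0,1],[0,0,-0.002,0,0,0,1],[0,0,-0.002,0,0,0,1],[0,0,-0.002,0,0,0,1],[0,0,-0.002,0,0,0,1]]]'
```

```text
time: 20.6
tool_pos: [505.1, -299.4, 58.3]
tool_rot: [0.118, 0.993, -0.0, 0.0]
wrist_force: [-2.3, 1.6, 6.8]
opening: 0.3
finger_force: 3.9
```

Blue is home. I'll lift clear and check the result.

```bash
python3 -m pendant '[[[0,0,0.05,0,0,0,1],[0,0,0.1,0,0,0,1],[-0.04,0,0.14,0,0,0,1],[-0.08,0,0.15,0,0,0,1],[-0.1,0,0.15,0,0,0,1]]]'
python3 - <<'E'
from h import *
im=read_camera('scene');t=read_camera('top')
cv2.imwrite('pics/s5.png',cv2.resize(im[130:290,200:500],(800,427),interpolation=2))
o=cv2.imread('pics/top.png');d=(cv2.absdiff(o,t).max(2)>60).astype(np.uint8)
for k in cv2.findContours(d,0,1)[0]:
    if cv2.contourArea(k)>15:print(cv2.boundingRect(k))
E
```

```text
time: 21.22
tool_pos: [403.7, -299.3, 208.5]
tool_rot: [0.118, 0.993, -0.0, 0.0]
wrist_force: [0.2, 0.0, -0.1]
opening: -0.1
finger_force: 0.0
(1, 377, 35, 23)
(290, 376, 59, 24)
(97, 364, 27, 30)
(257, 343, 80, 57)
(340, 342, 51, 58)
(199, 274, 116, 120)
(259, 266, 22, 13)
(422, 199, 27, 26)
(353, 193, 179, 193)
```

View pics/s5.png

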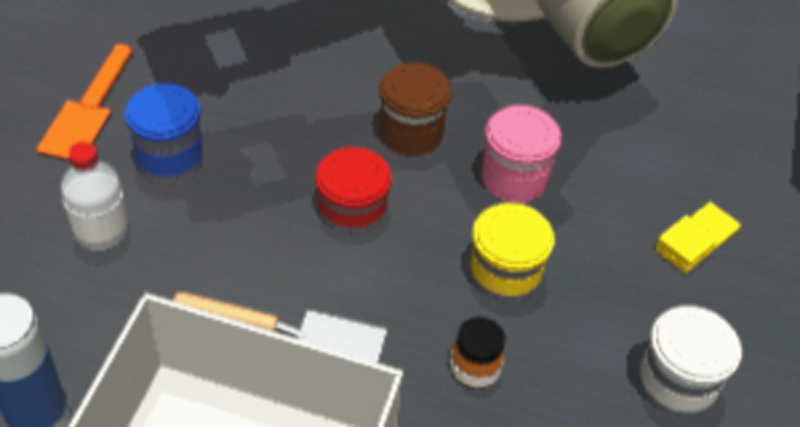

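The picture shows yellow (512,250), red (353,187) and blue (165,130) with their lids down and the tins standing in place. White (693,355) still has its lid up, and the other items are undisturbed.

```bash
python3 -c "
from rig import hand_in
print(hand_in())"
```

```text
the job is handed in; nothing more can be done
None
```

I pressed the yellow, red and blue lids fully home in that order, with at most about 8 N read at the end of each move; the white lid is still up, nothing else looks moved, and the job was handed in at about 21 s.

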